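# Restock the coffee-pod caddy in the pantry

### The arm

A 6-joint arm with a two-finger parallel gripper is mounted at the origin on the work surface. World frame = base frame: x ahead of the robot, y to its left, z up, the work surface at z = 0. Lengths are in m, angles in rad, forces in N, time in s.
With the tool pointing down it reaches from about 0.35 to 0.975 m from the base axis. Payload 4.9 kg.
Tool frame: the origin (TCP) lies at the very end of the fingers, on their centre line; the grasp point (between the pads) lies manip.grip_point_offset behind it (manip.grip_point_offset is the distance from the TCP to the grasp point, in m); z points along the fingers, y is the direction in which the jaws open and shut (so a half turn about z gives the same grasp; the last joint's range is limited). The gripper opens to 85 mm and grips with 20 to 120 N. Pads are 22 mm wide; open, the fingers measure 114 mm over their backs; the gripper's body (76 mm by 85 mm) begins 54 mm behind the grasp point. The pads swing forward as they close: fully open they stand 13 mm farther back than shut.
Start: joints at [-1.382, 0.053, 1.613, -0, 1.476, -0.119], TCP at [0.189, -0.596, 0.231] pointing down, gripper open.
Joint ranges: [-3.01, 3.01], [-1.01, 2.22], [0.06, 2.58], [-1.02, 4.17], [0.09, 2.62], [-3.14, 3.14]. Speed limits (rad/s): [2.57, 2.57, 3.14, 3.14, 3.14, 3.14].

### API

Orientations are given as a unit quaternion [w, x, y, z].
In Python, from plant import status, grab_frame, camera_params, ticket, boxes_of, outline_of, manip gives the robot as it stands. The module is installed in compiled form; this text tells all that it offers.
- The arm moves only by the tool play_rows, never from a script. Its argument "deltas" is a list of rows, each a list of 2 entries, a list of its own where there are three numbers: the shift along the world's x, y, z in m, then the turn about the world's z in rad. A call has 1 to 5 rows; each row is the pose to reach, as a shift and turn from the pose commanded when the call began; what a row does not reach only later rows make up. A row lasts 1/8 s, in which the tool goes at most 62.5 mm and 10.7 degrees, less where a joint would pass 70% of its speed; a pose out of reach is approached as far as the arm can. A call with a gripper value outside its range is refused whole. "grip" is the opening, from -1 (shut) to 1 (fully open), set as the call begins (left out, the last holds). The fingers move at their own pace and stop on an object; the grip force is fixed at half the most. Time passes only in rows, so rows that repeat a pose let the fingers close. It gives the time, the measured TCP pose, the force and the opening at its end, in the units of the state.
- status.state(): the state, without advancing time (a new reading comes with each control period).
- grab_frame(name): name is "side" or "top"; returns (picture, depth): 420x560x3 uint8, blue, green, red; 420x560 float32, m along the optical axis (not along the pixel's ray), 0 where there is no reading.
- camera_params(name): a dict with "mtx" (3x3 intrinsics, pixels), "distortion" ([k1, k2, p1, p2, k3] as OpenCV has them; the pictures are not rectified), "world_from_camera" (4x4, takes a point from camera to world coordinates). Camera axes: x right, y up, looking along -z (the intrinsics and any distortion apply to the point x, -y, -z); pixel columns grow to the right and rows downward; lengths in m; the calibration is good to about 2 mm. A picture is of the moment at which its call begins. camera_params takes no time and is no camera call.
- ticket.job_done(): hands the job in, once; it reports no verdict.
Trained networks look in the newest picture that a camera, given by its name, has taken for a name from the list of things; names that differ only in an ending like _2 or _b are one class to them, and where a whole thing is asked for, a point or a joint stands for the part that bears it (a point fixed in the world has none). Each returns a list of dicts, best first, with "confidence" (0 to 1); they miss things now and then, are a little off and sometimes report something else, mostly with a low value. They report only what shows in the picture. A call takes as long as a camera call.
- boxes_of(camera, name): "box" ([left, top, right, bottom] in pixels, round what is visible of it).
- outline_of(camera, name): "region" (420x560 bool, what is visible of it) and "box" ([left, top, right, bottom] in pixels, round what is visible of it).
The state is a dict: "time": time; "joint_pos": joint angles; "joint_vel": joint speeds; "joint_efforts": joint torques, N m; "tool_pos": TCP position; "tool_rot": TCP orientation; "contact_force": force on the tool from outside, world axes, zero at the start; "ft_torque": the same for the moment, N m; "gripper_width": opening from 0.0 (shut) to 1.0 (fully open).
Only numpy, scipy, OpenCV 4.12 (cv2) and the standard library are available. Lean on these libraries where they do the work, as an engineer would, in place of code of your own. Each camera call takes 0.05 s, during which the arm holds its last target.

### The job

Restock the wooden caddy: swing the clear case's lid right over so that it stays open by itself, and put the steel filter pod from the case into the caddy's white-floored compartment, and each fresh coffee pod (red, yellow, blue foil) into the compartment whose floor has the colour of its foil. Every pod must stand upright, rim up, flat on its compartment's floor. Leave the two used pods (black hole in the foil) where they stand, and leave the lid open.

Things in the scene. Friction and masses are not known exactly. Their poses are not given: they have to be found in the camera images.
- pod_red: Fresh coffee pod, white plastic, standing upright on the table, with an unbroken red foil on top. Cup 37 mm wide at the foot, widening to 44 mm, with a 5 mm thick, 48 mm wide round rim at the top; 44 mm tall, about 18 g. Origin at the centre of its underside, z up. Grip it from above across the rim. 
- pod_yellow: Fresh coffee pod, white plastic, standing upright on the table, with an unbroken yellow foil on top. Cup 37 mm wide at the foot, widening to 44 mm, with a 5 mm thick, 48 mm wide round rim at the top; 44 mm tall, about 18 g. Origin at the centre of its underside, z up. Grip it from above across the rim. 
- pod_blue: Fresh coffee pod, white plastic, standing upright on the table, with an unbroken blue foil on top. Cup 37 mm wide at the foot, widening to 44 mm, with a 5 mm thick, 48 mm wide round rim at the top; 44 mm tall, about 18 g. Origin at the centre of its underside, z up. Grip it from above across the rim. 
- filter_pod: Reusable filter pod of bare steel, no coloured foil, standing upright on the floor of the case, seen through its clear lid. Cup 37 mm wide at the foot, widening to 44 mm, with a 5 mm thick, 48 mm wide round rim at the top; 44 mm tall, about 40 g. Origin at the centre of its underside, z up. Grip it from above across the rim. 
- spent_red: Used coffee pod, the same shape and colours as the fresh red one, but with a 22 mm black punched-out hole in the middle of its red foil. It does not belong in the caddy. Cup 37 mm wide at the foot, widening to 44 mm, with a 5 mm thick, 48 mm wide round rim at the top; 44 mm tall, about 18 g. Origin at the centre of its underside, z up. 
- spent_blue: Used coffee pod, the same shape and colours as the fresh blue one, but with a 22 mm black punched-out hole in the middle of its blue foil. It does not belong in the caddy. Cup 37 mm wide at the foot, widening to 44 mm, with a 5 mm thick, 48 mm wide round rim at the top; 44 mm tall, about 18 g. Origin at the centre of its underside, z up. 
- caddy: Fixed wooden caddy, 172 x 172 mm, with 2 x 2 compartments 80 mm square inside; walls 4 mm thick, tops 25 mm and compartment floors 8 mm above the table. Origin at the centre of its underside, z up, turned any way about z. Compartment centres are 42 mm from the origin along its x and y: red floor at (+x, +y), yellow at (+x, -y), blue at (-x, +y), white at (-x, -y).
- case: Fixed clamshell case: black base 112 (x) by 104 mm (y), walls 4 mm thick, 24 mm high, floor 4 mm up; the filter pod stands near its middle. Origin at the centre of its underside, z up, x pointing from its front (orange tab, robot's side) to its hinge. Hinge axis along y at x = 56, z = 24 mm. The hollow clear lid, same outline, 34 mm high, closes the case to 58 mm.
- case_lid (a joint): Lid angle: 0 shut (every start), grows as the front edge swings up and over to the hinge side, 2.2 rad fully open (stop). Lid 120 g, no latch; let go below about 1.25 rad it falls shut, past that it sinks open to the stop by itself.
- case_tab (a point): Middle of the lid's orange pull tab, 30 mm out from the lid's front wall; lid shut, it is 142 mm in front of the hinge axis and 8 mm above it (32 mm above the table). It turns with the lid. The tab, 45 mm long (straight out from the lid's front), 16 mm wide (along the hinge), 10 mm thick, can be pinched from above across its width and pivots in the fingers.

How it is judged:
On the way:
1. the case's lid has been swung past its balance point (value of joint case_lid above 1.7 rad), for 0.2 s.
At the end, for the whole second after the job is handed in: Each fresh pod and the filter pod stands in its own compartment (centre within 18 mm of its centre along each side, foot within 5 mm of the floor, tilt under 0.12 rad), released, at rest; lid beyond 1.7 rad; used pods within 20 mm of their starts (x of pod_red in the frame of caddy between 0.024 and 0.06 m and y of pod_red in the frame of caddy between 0.024 and 0.06 m and z of pod_red in the frame of caddy between 0.003 and 0.013 m and angle between each of pod_red, pod_yellow, pod_blue, filter_pod's own z axis and vertical below 0.12 rad and linear speed of each of pod_red, pod_yellow, pod_blue, filter_pod below 0.02 m/s and contact force between each of pod_red, pod_yellow, pod_blue, filter_pod and the fingers below 0.05 N and x of pod_yellow in the frame of caddy between 0.024 and 0.06 m and y of pod_yellow in the frame of caddy between -0.06 and -0.024 m and z of pod_yellow in the frame of caddy between 0.003 and 0.013 m and x of pod_blue in the frame of caddy between -0.06 and -0.024 m and y of pod_blue in the frame of caddy between 0.024 and 0.06 m and z of pod_blue in the frame of caddy between 0.003 and 0.013 m and x of filter_pod in the frame of caddy between -0.06 and -0.024 m and y of filter_pod in the frame of caddy between -0.06 and -0.024 m and z of filter_pod in the frame of caddy between 0.003 and 0.013 m and value of joint case_lid above 1.7 rad and distance of each of spent_red, spent_blue from where it was at the start of the episode below 0.02 m); the robot touches nothing.
It fails at once if the used red pod is moved by more than 20 mm or tipped over (distance of spent_red from where it was at the start of the episode above 0.02 m or angle between spent_red's own z axis and vertical above 0.5 rad).
It fails at once if the used blue pod is moved by more than 20 mm or tipped over (distance of spent_blue from where it was at the start of the episode above 0.02 m or angle between spent_blue's own z axis and vertical above 0.5 rad).
It also fails if it takes over 115 s, if anything falls off the work surface, if the arm or the gripper's body presses on something with over 40 N, if the wrist force passes 120 N, or if a joint passes its speed limit or range.

## Working session

There is one attempt and no reset: what is moved stays moved. The work goes in short steps, Python scripts to look and compute and a tool call to move; the robot and the scene stay as the last step left them, time stands still between calls to the robot, and variables do not carry over. Pictures are saved under pics/ and viewed, and the job is handed in when it is done.

Besides the shell and the picture viewer there is one more tool, called after "Call:" as name(argument=value, ...), one argument or row to a line, values as JSON. play_rows: Moves the arm, as the interface text tells. Its arguments: {"type":"object","properties":{"deltas":{"type":"array"},"grip":{"type":"number"}},"required":["deltas"]}

```bash
mkdir -p pics; python3 - <<'E'
from plant import status, grab_frame, camera_params, ticket, boxes_of, outline_of, manip
import cv2,numpy as np
print(status.state())
print(manip.grip_point_offset, [a for a in dir(manip) if a[0]!='_'])
for n in("side","top"):
    p,d=grab_frame(n); cv2.imwrite(f"pics/{n}0.png",p); np.savez(f"{n}0.npz",p=p,d=d)
    print(camera_params(n))
E
```

```text
{'time': 0.0, 'joint_pos': array([-1.38199330e+00,  5.33659053e-02,  1.61428816e+00, -9.98646405e-06,
        1.47597192e+00, -1.18988788e-01]), 'joint_vel': array([-0.00110962,  0.0002338 ,  0.00013511, -0.00027613, -0.00063801,
       -0.00096886]), 'joint_efforts': array([ 1.27907384e-03, -3.93680906e+01, -3.70172703e+01, -1.04534425e-05,
        7.00729986e-03,  2.21043365e-05]), 'tool_pos': array([ 0.18923536, -0.59502011,  0.23006088]), 'tool_rot': array([-1.01587241e-03,  9.88180795e-01,  1.53289542e-01, -4.04489362e-05]), 'contact_force': array([ 0.69760759,  0.53654019, -0.03203774]), 'ft_torque': array([ 0.01232259,  0.02701273, -0.04937847]), 'gripper_width': 0.9981472543708483}
0.0187 ['IKError', 'grip_point_offset']
{'mtx': array([[444.00271845,   0.        , 275.88424685],
       [  0.        , 444.00271845, 209.58313753],
       [  0.        ,   0.        ,   1.        ]]), 'distortion': array([-0.11498155,  0.        ,  0.        ,  0.        ,  0.        ]), 'world_from_camera': array([[-0.87545964,  0.36486403, -0.31693005,  0.22550472],
       [-0.483254  , -0.65274299,  0.58343137,  0.55264059],
       [ 0.00599925,  0.66392833,  0.74777214,  0.77482802],
       [ 0.        ,  0.        ,  0.        ,  1.        ]])}
{'mtx': array([[461.03972469,   0.        , 282.27272438],
       [  0.        , 461.03972469, 201.28824881],
       [  0.        ,   0.        ,   1.        ]]), 'distortion': array([-0.15153476,  0.        ,  0.        ,  0.        ,  0.        ]), 'world_from_camera': array([[-0.00209435,  0.98078548, -0.19507809,  0.31641904],
       [-0.99997381, -0.00340537, -0.00638539,  0.00716469],
       [-0.00692701,  0.19505961,  0.98076693,  1.00705777],
       [ 0.        ,  0.        ,  0.        ,  1.        ]])}
```

View pics/side0.png

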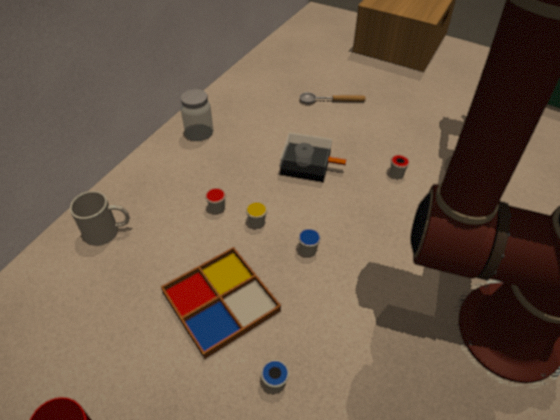

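View pics/top0.png

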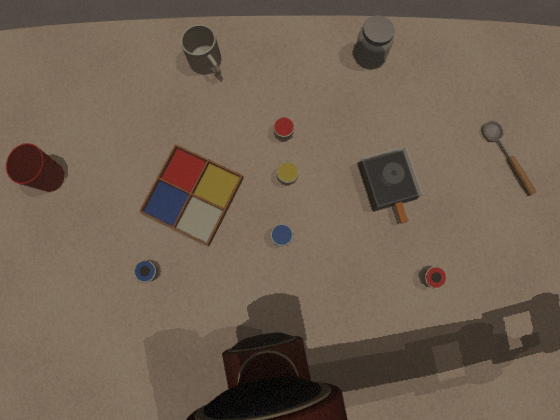

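The top view shows everything. Fresh pods are red at (284,127), yellow at (288,173) and blue at (282,235). The used blue pod is at (146,271) and the used red at (434,277). The caddy is around (192,195) and the case around (390,180), with its tab at (401,213). Next I'll measure them.

```bash
cat > h.py <<'E'
from plant import status, grab_frame, camera_params, ticket, boxes_of, outline_of, manip
import cv2,numpy as np
def ray(n,uv):
    c=camera_params(n); uv=np.asarray(uv,float).reshape(-1,1,2)
    q=cv2.undistortPoints(uv,c["mtx"],c["distortion"])[:,0]
    d=np.c_[q[:,0],-q[:,1],-np.ones(len(q))]
    T=c["world_from_camera"]; return T[:3,3],d@T[:3,:3].T
def onz(n,uv,z):
    o,d=ray(n,uv); return o+d*((z-o[2])/d[:,2])[:,None]
def proj(n,P):
    c=camera_params(n);T=np.linalg.inv(c["world_from_camera"]);P=np.atleast_2d(P)@T[:3,:3].T+T[:3,3]
    P=P*[1,-1,-1]
    return cv2.projectPoints(P.reshape(-1,1,3),np.zeros(3),np.zeros(3),c["mtx"],c["distortion"])[0][:,0]
def masks(p):
    h=cv2.cvtColor(p,cv2.COLOR_BGR2HSV);H,S,V=[h[...,i].astype(int) for i in range(3)]
    return dict(red=((H<6)|(H>174))&(S>200)&(V>100),yellow=(abs(H-25)<5)&(S>180)&(V>90),blue=(abs(H-110)<10)&(S>140)&(V>60),orange=(abs(H-10)<5)&(S>180)&(V>110))
def blobs(m,amin=40):
    k,l,s,c=cv2.connectedComponentsWithStats(m.astype(np.uint8))
    return [(s[i,4],c[i],s[i,:4],l==i) for i in range(1,k) if s[i,4]>=amin]
E
python3 - <<'E'
from h import *
for n in("side","top"):
    p=np.load(f"{n}0.npz")["p"]
    for k,m in masks(p).items():
        for a,c,b,mm in blobs(m):
            if a>1500 and n=='top' and 0: continue
            print(n,k,a,c.round(1),b,onz(n,c,.044)[0].round(4),onz(n,c,.008)[0,:2].round(4))
E
```

```text
side red 75 [399.9 160.5] [393 156  15  10] [ 0.3458 -0.3097  0.044 ] [ 0.3517 -0.3522]
side red 149 [214.7 194.7] [207 189  16  12] [0.6784 0.0106 0.044 ] [ 0.7007 -0.0161]
side red 1134 [190.1 293.3] [166 273  50  42] [0.5747 0.2478 0.044 ] [0.5919 0.2328]
side yellow 187 [255.9 208.9] [247 203  18  13] [0.5746 0.0022 0.044 ] [ 0.5918 -0.0249]
side yellow 1093 [226.3 273.1] [203 253  48  41] [0.5396 0.1754 0.044 ] [0.555  0.1568]
side blue 197 [309.2 236.7] [301 230  18  14] [0.4378 0.0148 0.044 ] [ 0.4482 -0.0116]
side blue 1325 [211.9 325.1] [187 302  52  48] [0.5014 0.2823 0.044 ] [0.515 0.269]
side blue 278 [274.7 372.7] [264 362  23  22] [0.36   0.3042 0.044 ] [0.3666 0.292 ]
side orange 71 [336.4 159.9] [328 157  18   7] [ 0.4843 -0.2329  0.044 ] [ 0.497  -0.2716]
side orange 197 [189.5 304.9] [163 289  60  35] [0.561  0.2686 0.044 ] [0.5775 0.2546]
```

```bash
python3 - <<'E'
from h import *
p=np.load("top0.npz")["p"]; h=cv2.cvtColor(p,cv2.COLOR_BGR2HSV)
for u,v in [(284,127),(288,173),(282,235),(186,171),(215,185),(166,202),(200,221),(401,213),(100,100)]: print((u,v),h[v,u])
cv2.imwrite("pics/t0z.png",cv2.resize(p[90:300,130:460],None,fx=2.4,fy=2.4,interpolation=cv2.INTER_CUBIC))
E
```

```text
(284, 127) [  2 177 128]
(288, 173) [ 23 158 131]
(282, 235) [111 105  97]
(186, 171) [  2 184 126]
(215, 185) [ 23 165 130]
(166, 202) [110 113  88]
(200, 221) [ 22  48 132]
(401, 213) [ 13 175 127]
(100, 100) [ 16  69 130]
```

View pics/t0z.png

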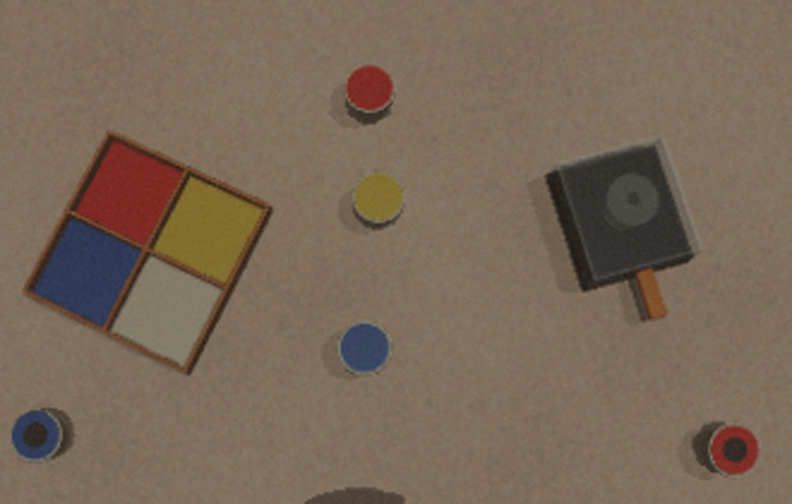

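```bash
python3 - <<'E'
from h import *
p=np.load("top0.npz")["p"]; h=cv2.cvtColor(cv2.medianBlur(p,3),cv2.COLOR_BGR2HSV).astype(int); H,S,V=h[...,0],h[...,1],h[...,2]
M=dict(red=((H<7)|(H>175))&(S>140)&(V>95),yellow=(abs(H-23)<4)&(S>120)&(V>90),blue=(abs(H-111)<8)&(S>80)&(V>50),orange=(abs(H-12)<4)&(S>150)&(V>100),white=(S<56)&(V>110))
R={}
for k,m in M.items():
    for a,c,b,mm in blobs(m,60):
        big=a>800
        z=.008 if big else .0435
        if k=='orange': z=.037
        if k=='white' and not (150<c[0]<240): continue
        print(k,a,c.round(1),b,onz("top",c,z)[0].round(4))
        if big:
            R[k]=onz("top",c,z)[0,:2]
            print("   rect",[onz("top",q,.008)[0,:2].round(4).tolist() for q in cv2.boxPoints(cv2.minAreaRect(np.argwhere(mm)[:,::-1].astype(np.float32)))])
        if k=='orange':
            bp=cv2.boxPoints(cv2.minAreaRect(np.argwhere(mm)[:,::-1].astype(np.float32))); print(onz("top",bp,.037).round(4))
loc=dict(red=(1,1),yellow=(1,-1),blue=(-1,1),white=(-1,-1))
if len(R)==4:
    A=np.array([loc[k] for k in R])*.042;B=np.array([R[k] for k in R])
    c=B.mean(0);Bc=B-c
    th=np.arctan2((A[:,0]*Bc[:,1]-A[:,1]*Bc[:,0]).sum(),(A*Bc).sum())
    r=np.array([[np.cos(th),-np.sin(th)],[np.sin(th),np.cos(th)]])
    print("caddy",c,th,np.degrees(th),"res",(A@r.T-Bc).round(4)); 
    for k in loc: print(k,(c+r@(np.array(loc[k])*.042)).round(4))
E
```

```text
red 271 [283.4 126.4] [275 118  18  19] [0.6769 0.0106 0.0435]
red 1110 [183.3 170. ] [161 149  45  44] [0.5879 0.2372 0.008 ]
   rect [[0.5678, 0.2901], [0.6439, 0.2524], [0.6055, 0.185], [0.5308, 0.2231]]
red 213 [435.4 277. ] [426 268  20  19] [ 0.3447 -0.3083  0.0435]
yellow 292 [287.3 171.4] [278 162  20  19] [0.5738 0.0025 0.0435]
yellow 1132 [216.1 185.2] [194 164  45  44] [0.5522 0.1615 0.008 ]
   rect [[0.5342, 0.2121], [0.6063, 0.1792], [0.5709, 0.1104], [0.5, 0.1438]]
blue 1077 [165.8 202.8] [145 182  43  43] [0.5125 0.2738 0.008 ]
   rect [[0.4941, 0.3229], [0.5647, 0.2913], [0.532, 0.2256], [0.4625, 0.2576]]
blue 287 [281.3 234.3] [272 225  19  19] [0.4373 0.0157 0.0435]
blue 199 [144.1 270.8] [135 261  19  20] [0.3596 0.3052 0.0435]
orange 67 [231.6 193.2] [221 174  20  36] [0.5276 0.1228 0.037 ]
[[0.4951 0.1451 0.037 ]
 [0.5712 0.1093 0.037 ]
 [0.5671 0.1014 0.037 ]
 [0.4912 0.1372 0.037 ]]
orange 126 [401.1 212. ] [396 202  11  21] [ 0.485  -0.2424  0.037 ]
[[ 0.5037 -0.2304  0.037 ]
 [ 0.5077 -0.2438  0.037 ]
 [ 0.4665 -0.2546  0.037 ]
 [ 0.4626 -0.2413  0.037 ]]
white 64 [198.5  51.4] [192  47  15   8] [0.8657 0.2083 0.0435]
white 1091 [198.8 219.3] [177 198  44  43] [0.4752 0.198  0.008 ]
   rect [[0.4576, 0.2475], [0.527, 0.2154], [0.4937, 0.149], [0.4254, 0.1814]]
caddy [0.53196653 0.21762117] -0.4483646864492843 -25.689404216250484 res [[ 0.0001  0.    ]
 [-0.0006  0.0001]
 [-0.0002 -0.0001]
 [ 0.0007 -0.    ]]
red [0.588  0.2373]
yellow [0.5516 0.1616]
blue [0.5123 0.2737]
white [0.4759 0.198 ]
```

Both cameras agree on the pods to within about 1 mm. Next is the case pose: I'll fit its outline and check it with an overlay.

```bash
cat > ov.py <<'E'
from h import *
def case_pts(o,th):
    r=np.array([[np.cos(th),-np.sin(th)],[np.sin(th),np.cos(th)]])
    f=lambda L:np.array([[*(np.array(o)+r@np.array(q[:2])),q[2]] for q in L])
    sq=[(-.056,-.052),(.056,-.052),(.056,.052),(-.056,.052)]
    tab=[(-.1085,-.008),(-.0635,-.008),(-.0635,.008),(-.1085,.008)]
    return [f([(*q,z) for q in s]) for s,z in((sq,.058),(sq,.024),(sq,0.),(tab,.037))]
def draw(n,p,o,th,c0,c1,name):
    s=4
    im=cv2.resize(p[c0[1]:c1[1],c0[0]:c1[0]],None,fx=s,fy=s,interpolation=cv2.INTER_CUBIC)
    for P,col in zip(case_pts(o,th),[(0,255,0),(255,255,0),(255,0,255),(255,0,0)]):
        q=((proj(n,P)-c0+.5)*s).astype(np.int32); cv2.polylines(im,[q.reshape(-1,1,2)],True,col,1)
    cv2.imwrite(name,im)
E
python3 - <<'E'
from ov import *
th=np.radians(15.3); tab=np.array([.4855,-.242]); o=tab+.086*np.array([np.cos(th),np.sin(th)]); print(o)
draw("top",np.load("top0.npz")["p"],o,th,(340,130),(450,240),"pics/ot.png")
draw("side",np.load("side0.npz")["p"],o,th,(260,110),(370,210),"pics/os.png")
print(onz("top",[(370,62),(377,30)],.0)[:, :2], np.load("top0.npz")["d"][28,377])
E
```

```text
[ 0.56845194 -0.21930692]
[[ 0.8593604  -0.19911146]
 [ 0.9487616  -0.22197046]] 0.9810461
```

View pics/ot.png

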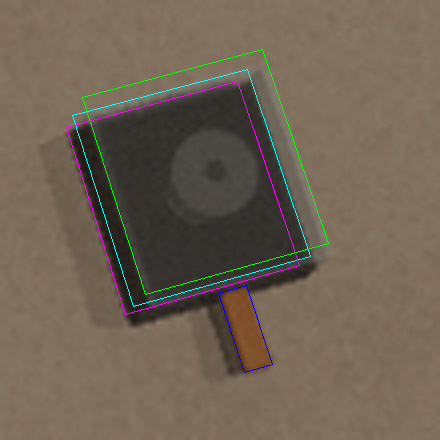

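View pics/os.png

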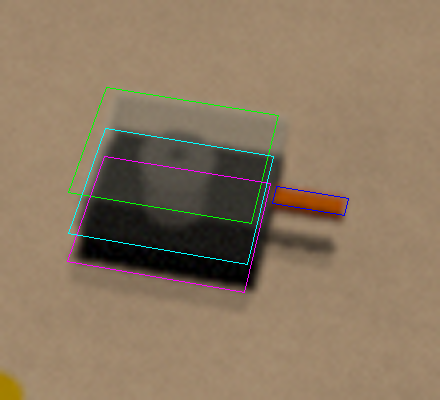

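```bash
python3 - <<'E'
from ov import *
th=np.radians(15.3); tab=np.array([.4855,-.242]); u=np.array([np.cos(th),np.sin(th)]); v=np.array([-u[1],u[0]]); o=tab+.080*u-.001*v; print(o)
draw("top",np.load("top0.npz")["p"],o,th,(340,130),(450,240),"pics/ot2.png")
draw("side",np.load("side0.npz")["p"],o,th,(260,110),(370,210),"pics/os2.png")
a,b=cv2.imread("pics/ot2.png"),cv2.imread("pics/os2.png"); b=cv2.copyMakeBorder(b,0,a.shape[0]-b.shape[0],0,0,0)
k=np.hstack([a,b]); k=cv2.resize(k,None,fx=.9,fy=.9); k=np.clip(k.astype(float)*1.7,0,255).astype(np.uint8); cv2.imwrite("pics/o2.png",k); print(k.shape)
E
```

```text
[ 0.56292847 -0.22185471]
(396, 792, 3)
```

View pics/o2.png

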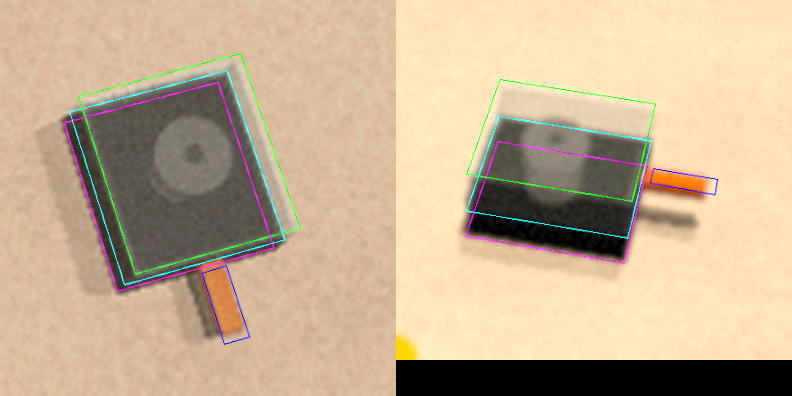

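The base fits with its centre at (0.563, -0.222) and yaw 15.3°, so the hinge is at (0.617, -0.207). I'll pinch the tab at about (0.483, -0.244).

Call:
play_rows(
  deltas=[
    [[0.0368,0.044,-0.012],-0.04],
    [[0.0735,0.088,-0.024],-0.04],
    [[0.11,0.132,-0.036],-0.04],
    [[0.147,0.176,-0.048],-0.04],
    [[0.184,0.22,-0.06],-0.04],
  ],
  grip=-0.1,
)

```text
time: 0.72
tool_pos: [0.3741, -0.3738, 0.1705]
tool_rot: [-0.0, 0.991, 0.133, -0.0]
contact_force: [0.6, -0.7, 0.1]
gripper_width: 0.451
```

Call:
play_rows(
  deltas=[
    [[0.036,0.043,-0.02],0],
    [[0.073,0.087,-0.045],0],
    [[0.109,0.13,-0.07],0],
    [[0.109,0.13,-0.105],0],
    [[0.109,0.13,-0.105],0],
  ],
)

```text
time: 1.35
tool_pos: [0.4801, -0.2432, 0.0627]
tool_rot: [-0.003, 0.991, 0.134, -0.003]
contact_force: [-1.1, -1.4, -0.2]
gripper_width: 0.449
```

```bash
python3 - <<'E'
from h import *
p,d=grab_frame("side"); cv2.imwrite("pics/s1.png",cv2.resize(p[80:230,230:430],None,fx=3.5,fy=3.5,interpolation=cv2.INTER_CUBIC))
s=status.state(); print(s["tool_pos"].round(4),s["tool_rot"].round(4))
E
```

```text
[ 0.4812 -0.2448  0.0649] [-0.0012  0.991   0.1336 -0.0014]
```

View pics/s1.png

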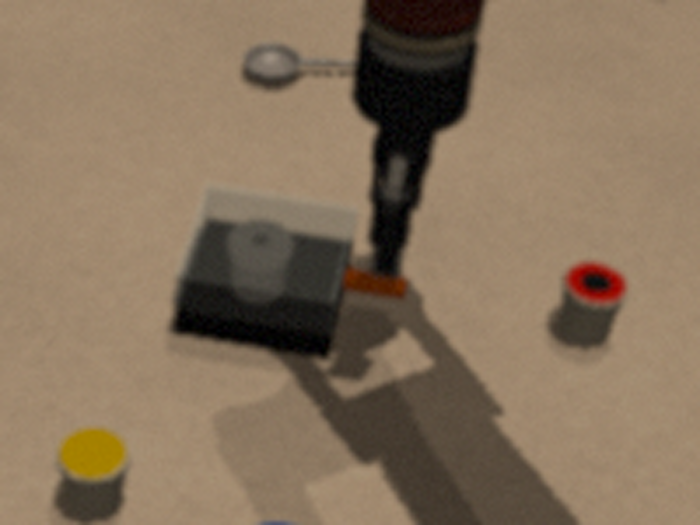

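Call:
play_rows(
  deltas=[
    [[0.001,0.0005,-0.03],0],
    [[0.002,0.001,-0.05],0],
    [[0.002,0.001,-0.05],0],
  ],
)

```text
time: 1.78
tool_pos: [0.4837, -0.2452, 0.0164]
tool_rot: [-0.0, 0.991, 0.133, -0.0]
contact_force: [-0.4, 0.4, 0.5]
gripper_width: 0.447
```

Call:
play_rows(
  deltas=[
    [[0,0,0],0],
    [[0,0,0],0],
    [[0,0,0],0],
    [[0,0,0],0],
  ],
  grip=-1,
)

```text
time: 2.28
tool_pos: [0.485, -0.2448, 0.0185]
tool_rot: [0.0, 0.991, 0.133, 0.001]
contact_force: [-2.5, 3.5, 5.9]
gripper_width: 0.174
```

```bash
python3 - <<'E'
import numpy as np
u=np.array([.9646,.2639]); r=.1375; f=.058
P=lambda t:np.r_[u*(.1373-r*np.cos(t+f)),r*np.sin(t+f)-.008]
T=[.12,.27,.42,.57,.72, .87,1.02,1.17,1.32,1.47, 1.62,1.77,1.92,2.05,2.1]
b=P(0)
for i,t in enumerate(T):
    print(t,(P(t)-b).round(3).tolist())
    if i%5==4:b=P(t);print()
E
```

```text
0.12 [0.002, 0.001, 0.016]
0.27 [0.007, 0.002, 0.036]
0.42 [0.015, 0.004, 0.055]
0.57 [0.025, 0.007, 0.073]
0.72 [0.038, 0.01, 0.089]

0.87 [0.015, 0.004, 0.014]
1.02 [0.032, 0.009, 0.025]
1.17 [0.05, 0.014, 0.033]
1.32 [0.069, 0.019, 0.038]
1.47 [0.089, 0.024, 0.041]

1.62 [0.02, 0.005, -0.001]
1.77 [0.039, 0.011, -0.004]
1.92 [0.058, 0.016, -0.011]
2.05 [0.074, 0.02, -0.019]
2.1 [0.079, 0.022, -0.023]
```

Call:
play_rows(
  deltas=[
    [[0.002,0.001,0.016],0],
    [[0.007,0.002,0.036],0],
    [[0.015,0.004,0.055],0],
    [[0.025,0.007,0.073],0],
    [[0.038,0.01,0.089],0],
  ],
)

```text
time: 2.9
tool_pos: [0.5228, -0.2342, 0.1058]
tool_rot: [0.0, 0.991, 0.134, 0.0]
contact_force: [7.2, -0.6, -12.7]
gripper_width: 0.17
```

```bash
python3 - <<'E'
from h import *
p,d=grab_frame("side"); cv2.imwrite("pics/s2.png",cv2.resize(p[80:230,230:430],None,fx=3.5,fy=3.5,interpolation=cv2.INTER_CUBIC))
s=status.state(); print(s["tool_pos"].round(4),s["contact_force"],s["gripper_width"])
E
```

```text
[ 0.525  -0.2337  0.108 ] [ 4.17177868  3.3550221  -7.37761702] 0.17220901084437712
```

View pics/s2.png

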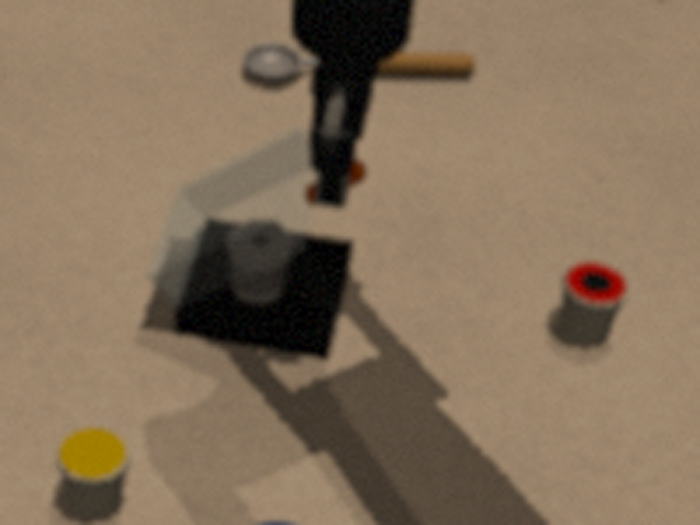

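The lid is lifting with the tab held in the fingers at about (335,185). I'll carry on along the arc.

Call:
play_rows(
  deltas=[
    [[0.015,0.004,0.014],0],
    [[0.032,0.009,0.025],0],
    [[0.05,0.014,0.033],0],
    [[0.069,0.019,0.038],0],
    [[0.089,0.024,0.041],0],
  ],
)

```text
time: 3.58
tool_pos: [0.61, -0.2102, 0.1461]
tool_rot: [-0.001, 0.991, 0.133, -0.003]
contact_force: [-2.3, 0.1, -9.0]
gripper_width: 0.164
```

Call:
play_rows(
  deltas=[
    [[0.02,0.005,-0.001],0],
    [[0.039,0.011,-0.004],0],
    [[0.058,0.016,-0.011],0],
    [[0.074,0.02,-0.019],0],
    [[0.074,0.02,-0.019],0],
  ],
)

```text
time: 4.2
tool_pos: [0.6863, -0.1902, 0.1285]
tool_rot: [0.0, 0.991, 0.134, 0.0]
contact_force: [0.9, 1.4, 0.7]
gripper_width: 0.003
```

```bash
python3 - <<'E'
from h import *
p,d=grab_frame("side"); cv2.imwrite("pics/s3.png",cv2.resize(p[80:230,230:430],None,fx=3.5,fy=3.5,interpolation=cv2.INTER_CUBIC))
s=status.state(); print(s["tool_pos"].round(4),s["contact_force"],s["gripper_width"])
E
```

```text
[ 0.6859 -0.1904  0.1287] [-0.66794225  0.92063348  1.18150119] 0.0037850346679744007
```

View pics/s3.png

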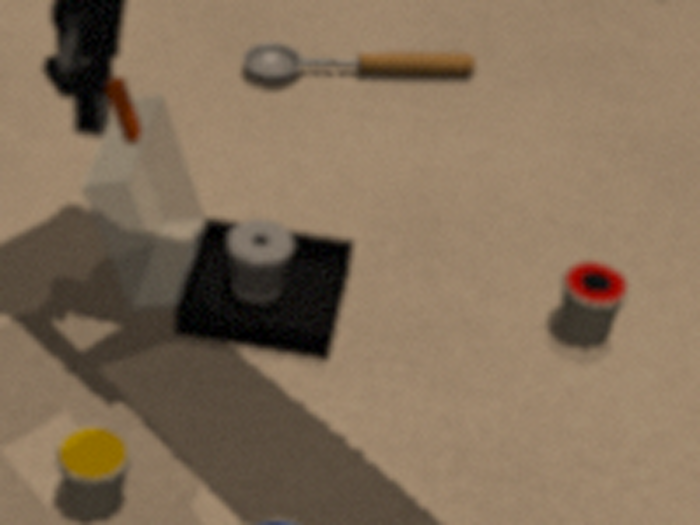

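The fingers slipped off the tab late in the swing and closed. I'll look at where the lid is now.

```bash
python3 - <<'E'
from h import *
p,d=grab_frame("side"); a=cv2.resize(p[60:180,220:340],None,fx=3.3,fy=3.3,interpolation=cv2.INTER_CUBIC)
q,d=grab_frame("top"); b=cv2.resize(q[80:200,330:450],None,fx=3.3,fy=3.3,interpolation=cv2.INTER_CUBIC)
cv2.imwrite("pics/s4.png",np.clip(np.hstack([a,b])*1.3,0,255))
s=status.state(); print(s["time"],s["tool_pos"].round(4),s["contact_force"],s["gripper_width"])
E
```

```text
4.35 [ 0.6855 -0.1907  0.1288] [1.18824272 0.82167646 1.34278622] -0.002144190269997085[ WARN:0@2.203] global loadsave.cpp:1063 imwrite_ Unsupported depth image for selected encoder is fallbacked to CV_8U.
```

View pics/s4.png

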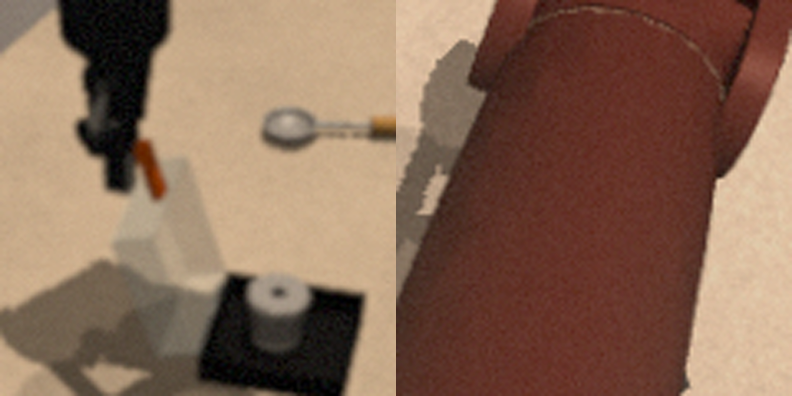

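```bash
cat >> h.py <<'E'
U=np.array([.9646,.2639,0]); N=np.array([-.2639,.9646,0]); HG=np.array([.617,-.207,.024])
def lid(n,uv):
    o,d=ray(n,uv); t=((HG-o)@N)/(d@N); P=o+d*t[:,None]-HG
    return np.c_[P@U,P[:,2],np.arctan2(P[:,2],-(P@U))]
E
python3 - <<'E'
from h import *
for z in [(150,168),(140,142),(161,195)]:
    print(lid("side",[np.array(z)/3.3+(220,60)]).round(3))
print((status.state()["tool_pos"]-HG)@np.c_[U,N,[0,0,1]])
E
```

```text
[[0.047 0.127 1.923]]
[[0.054 0.148 1.918]]
[[0.039 0.104 1.925]]
[ 0.07036796 -0.00236768  0.10481883]
```

Call:
play_rows(
  deltas=[
    [[0.01,0.003,0.02],0],
    [[0.012,0.003,0.06],0],
    [[0.0,0.0,0.11],0],
    [[0.0,0.0,0.12],0],
    [[0,0,0.12],0],
  ],
)

```text
time: 4.97
tool_pos: [0.6853, -0.191, 0.2488]
tool_rot: [0.001, 0.991, 0.133, 0.001]
contact_force: [-0.1, 0.1, -0.0]
gripper_width: 0.004
```

```bash
python3 - <<'E'
from h import *
p,d=grab_frame("side"); a=cv2.resize(p[60:180,220:340],None,fx=4,fy=4,interpolation=cv2.INTER_CUBIC)
cv2.imwrite("pics/s5.png",a)
s=status.state(); print(s["time"],s["tool_pos"].round(4),s["contact_force"],s["gripper_width"])
E
```

```text
5.025 [ 0.6847 -0.1906  0.2466] [-0.73642983 -0.60206792 -0.37457112] -0.00015974719809383033
```

View pics/s5.png

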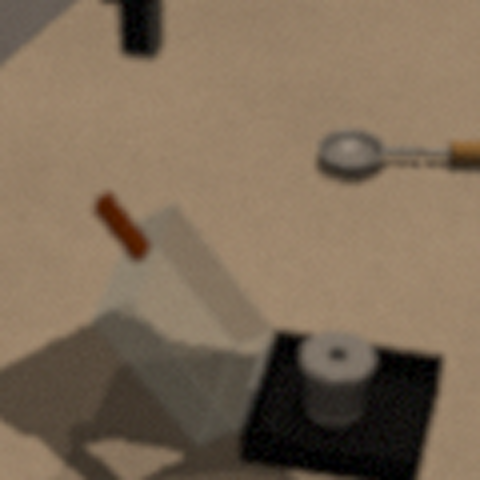

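The lid has sunk open to its stop. The filter pod's rim centre shows at zoom (339,356). Now its position.

```bash
python3 - <<'E'
from h import *
p,d=grab_frame("side")
r=outline_of("side","filter_pod")
for x in r[:2]:
    m=x["region"]; ys,xs=np.where(m); print(x["confidence"],x["box"],m.sum())
print(onz("side",[(339/4+220-.4,356/4+60-.4)],.048))
if r:
    x=r[0]["box"]; w=x[2]-x[0]
    for P in [(.5716,-.2206)]:
        a=np.linspace(0,6.28,60); q=proj("side",np.c_[onz("side",[(339/4+220-.4,356/4+60-.4)],.048)[0,0]+.024*np.cos(a),onz("side",[(339/4+220-.4,356/4+60-.4)],.048)[0,1]+.024*np.sin(a),0*a+.048]); print(q.min(0),q.max(0))
print(lid("side",[np.array((122,226))/4+(220,60)]))
# top view earlier, lid shut
print(onz("top",[(340+215/4-.4,130+172/4-.4)],.048), status.state()["tool_pos"])
E
```

```text
0.76 [292.8, 142.5, 314.1, 167.7] 340
[[ 0.56999703 -0.22785466  0.048     ]]
[294.773165   142.42449496] [313.93513786 154.95831901]
[[0.08399391 0.10387104 2.25078128]]
[[ 0.56966511 -0.22718996  0.048     ]] [ 0.68428625 -0.19028471  0.24459388]
```

The filter pod is at (0.570, -0.2275) and the lid at about 2.19 rad. Next I'll pick it up.

Call:
play_rows(
  deltas=[
    [[-0.055,-0.018,0],0],
    [[-0.108,-0.034,-0.025],0],
    [[-0.115,-0.037,-0.08],0],
    [[-0.115,-0.037,-0.14],0],
    [[-0.115,-0.037,-0.14],0],
  ],
  grip=0.7,
)

```text
time: 5.75
tool_pos: [0.565, -0.2249, 0.0992]
tool_rot: [-0.005, 0.991, 0.133, -0.006]
contact_force: [-0.1, 0.5, 1.0]
gripper_width: 0.849
```

```bash
python3 - <<'E'
from h import *
for i in range(2):
    p,d=grab_frame("side"); s=status.state(); print(s["time"],s["tool_pos"].round(4),s["gripper_width"])
cv2.imwrite("pics/s6.png",cv2.resize(p[60:180,240:360],None,fx=4,fy=4,interpolation=cv2.INTER_CUBIC))
E
```

```text
5.8 [ 0.568  -0.2263  0.1038] 0.8510306334404908
5.85 [ 0.5703 -0.2274  0.1072] 0.8509516483074946
```

View pics/s6.png

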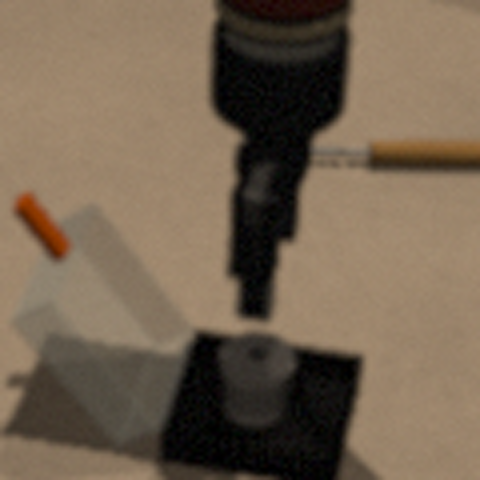

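Call:
play_rows(
  deltas=[
    [[0,0,-0.03],0],
    [[0,0,-0.06],0],
    [[0,0,-0.078],0],
    [[0,0,-0.078],0],
  ],
)

```text
time: 6.35
tool_pos: [0.5707, -0.2277, 0.0297]
tool_rot: [0.0, 0.991, 0.134, -0.0]
contact_force: [-0.6, -0.3, -0.2]
gripper_width: 0.853
```

Call:
play_rows(
  deltas=[
    [[0,0,0],0],
    [[0,0,0],0],
    [[0,0,0],0],
    [[0,0,0],0],
  ],
  grip=-1,
)

```text
time: 6.85
tool_pos: [0.5721, -0.2286, 0.032]
tool_rot: [0.001, 0.991, 0.133, 0.002]
contact_force: [0.1, 0.1, 5.5]
gripper_width: 0.526
```

Call:
play_rows(
  deltas=[
    [[0,0,0.02],0],
    [[0,0,0.05],0],
    [[0,0,0.09],0],
    [[0,0,0.12],0],
    [[0,0,0.12],0],
  ],
)

```text
time: 7.48
tool_pos: [0.5723, -0.2287, 0.1541]
tool_rot: [0.002, 0.991, 0.134, 0.003]
contact_force: [-0.5, -0.1, -0.5]
gripper_width: 0.524
```

```bash
python3 - <<'E'
from h import *
for i in range(1):
    p,d=grab_frame("side"); s=status.state(); print(s["time"],s["tool_pos"].round(4),s["gripper_width"])
cv2.imwrite("pics/s7.png",cv2.resize(p[40:160,240:360],None,fx=4.5,fy=4.5,interpolation=cv2.INTER_CUBIC))
E
```

```text
7.525 [ 0.571  -0.228   0.1513] 0.5277624585428873
```

View pics/s7.png

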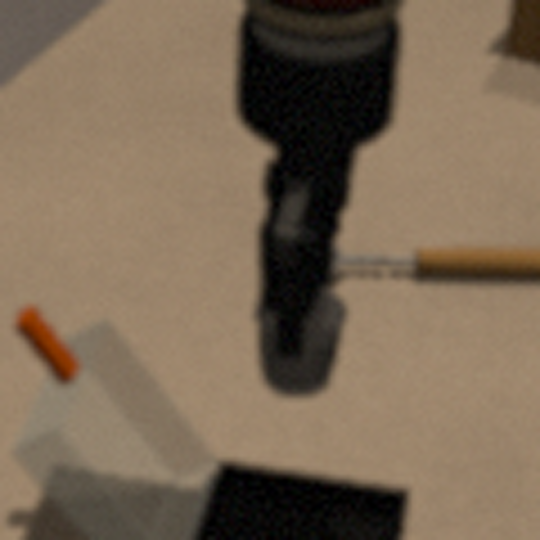

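The pod is held near upright, with fingertips at zoom (290,355) and the pod foot at (297,390). I'll carry it to white.

Call:
play_rows(
  deltas=[
    [[-0.012,0.053,0],0.07],
    [[-0.024,0.106,0],0.07],
    [[-0.036,0.16,0],0.07],
    [[-0.048,0.213,0],0.07],
    [[-0.06,0.266,0],0.07],
  ],
)

```text
time: 8.15
tool_pos: [0.5084, 0.0401, 0.1474]
tool_rot: [-0.0, 0.986, 0.168, -0.002]
contact_force: [0.1, -0.1, -0.5]
gripper_width: 0.526
```

Call:
play_rows(
  deltas=[
    [[-0.012,0.053,0],0],
    [[-0.024,0.106,0],0],
    [[-0.035,0.155,-0.01],0],
    [[-0.035,0.16,-0.03],0],
    [[-0.035,0.16,-0.04],0],
  ],
)

```text
time: 8.78
tool_pos: [0.4732, 0.1986, 0.1064]
tool_rot: [0.0, 0.986, 0.169, -0.002]
contact_force: [-0.8, 0.5, 0.2]
gripper_width: 0.525
```

```bash
python3 - <<'E'
from h import *
for i in range(3):
    p,d=grab_frame("side"); s=status.state(); print(s["time"],s["tool_pos"].round(4),s["tool_rot"].round(3),s["gripper_width"])
cv2.imwrite("pics/s8.png",cv2.resize(p[210:370,150:310],None,fx=3.5,fy=3.5,interpolation=cv2.INTER_CUBIC))
E
```

```text
8.825 [0.4729 0.1978 0.1055] [ 0.     0.986  0.168 -0.003] 0.524402379440744
8.875 [0.4736 0.1976 0.1067] [ 0.     0.986  0.168 -0.003] 0.5246516696282666
8.925 [0.4745 0.1976 0.1079] [ 0.     0.986  0.168 -0.001] 0.5297782123545762
```

View pics/s8.png

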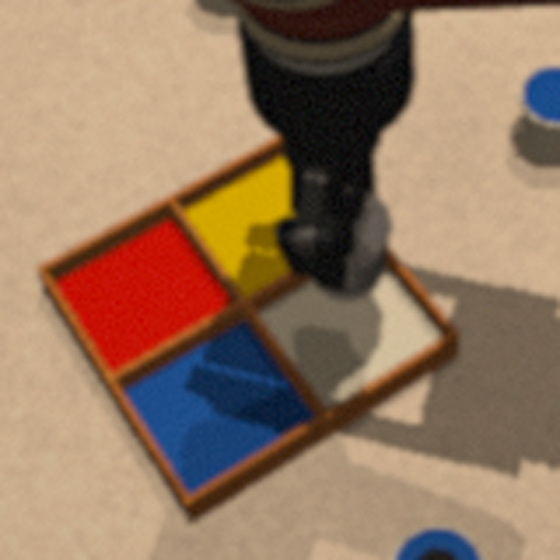

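```bash
python3 - <<'E'
from h import *
p,d=grab_frame("side"); s=status.state(); t=s["tool_pos"]; print(t)
c0=np.array((190,210)); sc=6
im=np.clip(cv2.resize(p[210:310,190:290],None,fx=sc,fy=sc,interpolation=cv2.INTER_CUBIC)*1.6,0,255).astype(np.uint8)
a=np.linspace(0,6.28,50)
for r,z,col in((.0185,0,(0,255,0)),(.022,.039,(0,255,255)),(.024,.044,(255,0,255))):
    q=proj("side",np.c_[t[0]+r*np.cos(a),t[1]+r*np.sin(a),0*a+t[2]-.027+z])
    cv2.polylines(im,[((q-c0+.5)*sc).astype(np.int32).reshape(-1,1,2)],True,col,1)
q=(proj("side",t)-c0+.5)*sc; cv2.circle(im,tuple(int(v) for v in q[0]),4,(0,0,255),-1)
cv2.imwrite("pics/s9.png",im)
E
```

```text
[0.47528973 0.1976409  0.10895618]
```

View pics/s9.png

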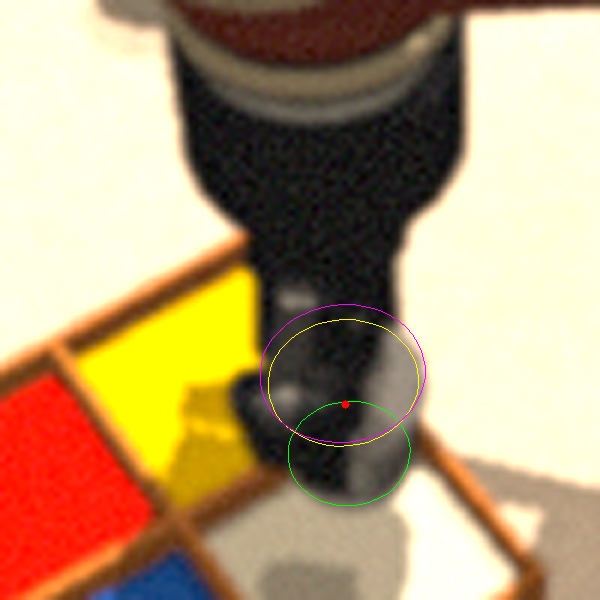

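The predicted upright outline matches, so I'll lower and release.

Call:
play_rows(
  deltas=[
    [[0,0,-0.03],0],
    [[0,0,-0.055],0],
    [[0,0,-0.068],0],
    [[0,0,-0.073],0],
    [[0,0,-0.073],0],
  ],
)

```text
time: 9.6
tool_pos: [0.4761, 0.1984, 0.0371]
tool_rot: [-0.0, 0.986, 0.168, 0.001]
contact_force: [-0.0, -0.6, -0.4]
gripper_width: 0.526
```

Call:
play_rows(
  deltas=[
    [[0,0,0],0],
    [[0,0,0],0],
    [[0,0,0],0],
  ],
  grip=0.7,
)

```text
time: 9.98
tool_pos: [0.4756, 0.1985, 0.0368]
tool_rot: [-0.0, 0.986, 0.168, 0.0]
contact_force: [-0.1, -0.3, -0.3]
gripper_width: 0.849
```

Call:
play_rows(
  deltas=[
    [[0,0,0.03],0],
    [[0,0,0.08],0],
    [[-0.01,-0.05,0.1],0],
    [[-0.02,-0.11,0.1],0],
    [[-0.03,-0.165,0.09],0],
  ],
)

```text
time: 10.6
tool_pos: [0.446, 0.0319, 0.128]
tool_rot: [0.001, 0.986, 0.169, 0.002]
contact_force: [-0.2, -0.1, -0.7]
gripper_width: 0.85
```

```bash
python3 - <<'E'
from h import *
for i in range(3):
    p,d=grab_frame("side"); s=status.state(); print(s["time"],s["tool_pos"].round(4),s["tool_rot"].round(3),s["gripper_width"])
cv2.imwrite("pics/s10.png",cv2.resize(p[180:380,130:340],None,fx=2.8,fy=2.8,interpolation=cv2.INTER_CUBIC))
E
```

```text
10.65 [0.4436 0.0268 0.1254] [ 0.002  0.986  0.166 -0.001] 0.8461989911131687
10.7 [0.4441 0.0296 0.1255] [ 0.001  0.986  0.165 -0.001] 0.8531113663400742
10.75 [0.4447 0.0315 0.1259] [-0.     0.986  0.166 -0.   ] 0.8482249062877634
```

View pics/s10.png

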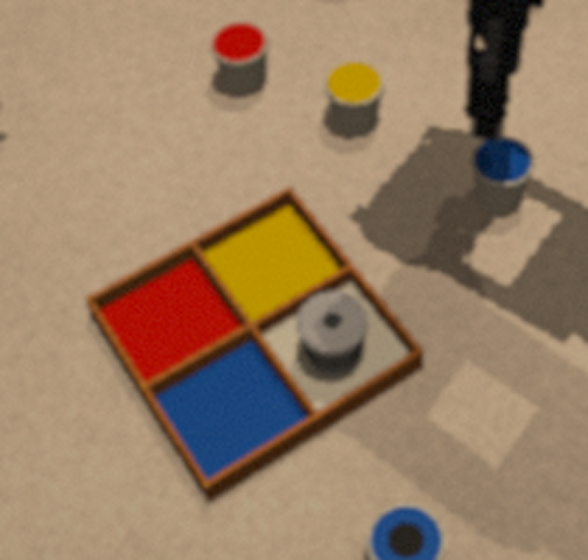

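The filter pod stands upright in white. Blue is next.

Call:
play_rows(
  deltas=[
    [[-0.008,-0.018,-0.02],0],
    [[-0.008,-0.018,-0.055],0],
    [[-0.008,-0.018,-0.085],0],
    [[-0.008,-0.018,-0.1],0],
    [[-0.008,-0.018,-0.1],0],
  ],
)

```text
time: 11.38
tool_pos: [0.4368, 0.0161, 0.0256]
tool_rot: [-0.0, 0.986, 0.169, -0.001]
contact_force: [0.4, 0.1, 0.5]
gripper_width: 0.851
```

Call:
play_rows(
  deltas=[
    [[0,0,0],0],
    [[0,0,0],0],
    [[0,0,0],0],
    [[0,0,0],0],
  ],
  grip=-1,
)

```text
time: 11.88
tool_pos: [0.4392, 0.0153, 0.0284]
tool_rot: [0.0, 0.986, 0.168, 0.002]
contact_force: [-1.3, 0.6, 5.2]
gripper_width: 0.524
```

Call:
play_rows(
  deltas=[
    [[0,0,0.02],0],
    [[0,0,0.06],0],
    [[0,0,0.1],0],
    [[0,0,0.12],0],
    [[0,0,0.12],0],
  ],
)

```text
time: 12.5
tool_pos: [0.4388, 0.0152, 0.1487]
tool_rot: [0.001, 0.986, 0.168, 0.002]
contact_force: [-0.2, -0.5, -1.2]
gripper_width: 0.529
```

```bash
cat > chk.py <<'E'
from h import *
import sys
def chk(name,foot=.027,half=50,sc=6):
    for i in range(2):
        p,d=grab_frame("side"); s=status.state(); t=s["tool_pos"]; print(s["time"],t.round(4),s["tool_rot"].round(3),s["gripper_width"])
    u,v=proj("side",t)[0].astype(int); c0=np.array((max(u-half,0),max(v-half,0)))
    im=np.clip(cv2.resize(p[c0[1]:c0[1]+2*half,c0[0]:c0[0]+2*half],None,fx=sc,fy=sc,interpolation=cv2.INTER_CUBIC)*1.4,0,255).astype(np.uint8)
    a=np.linspace(0,6.28,50)
    for r,z,col in((.0185,0,(0,255,0)),(.024,.044,(255,0,255))):
        q=proj("side",np.c_[t[0]+r*np.cos(a),t[1]+r*np.sin(a),0*a+t[2]-foot+z])
        cv2.polylines(im,[((q-c0+.5)*sc).astype(np.int32).reshape(-1,1,2)],True,col,1)
    cv2.imwrite(name,im)
chk(sys.argv[1])
E
python3 chk.py pics/b1.png
```

```text
12.55 [0.4377 0.0153 0.1468] [0.    0.986 0.168 0.001] 0.5227878297670286
12.6 [0.4369 0.0154 0.1456] [-0.     0.986  0.168 -0.   ] 0.5260839518034259
```

View pics/b1.png

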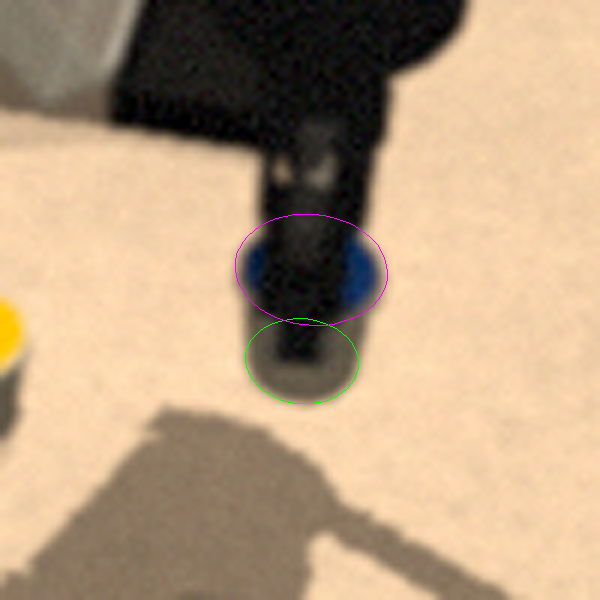

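Call:
play_rows(
  deltas=[
    [[0.015,0.052,0],0],
    [[0.03,0.104,0],0],
    [[0.045,0.156,0],0],
    [[0.06,0.208,0],0],
    [[0.075,0.258,0],0],
  ],
)

```text
time: 13.22
tool_pos: [0.5115, 0.2748, 0.1439]
tool_rot: [0.0, 0.986, 0.168, -0.002]
contact_force: [0.0, -0.7, 0.6]
gripper_width: 0.528
```

Call:
play_rows(
  deltas=[
    [[0,0,-0.04],0],
    [[0,0,-0.08],0],
    [[0,0,-0.103],0],
    [[0,0,-0.11],0],
    [[0,0,-0.11],0],
  ],
)

```text
time: 13.85
tool_pos: [0.5113, 0.2739, 0.0353]
tool_rot: [-0.001, 0.986, 0.168, -0.001]
contact_force: [-1.1, 1.2, 3.8]
gripper_width: 0.522
```

Call:
play_rows(
  deltas=[
    [[0,0,0],0],
    [[0,0,0],0],
    [[0,0,0],0],
  ],
  grip=0.7,
)

```text
time: 14.22
tool_pos: [0.512, 0.2731, 0.0357]
tool_rot: [0.0, 0.986, 0.168, -0.0]
contact_force: [-0.5, -0.4, -0.3]
gripper_width: 0.851
```

Call:
play_rows(
  deltas=[
    [[0,0,0.03],0],
    [[0,0,0.08],0],
    [[0.012,-0.055,0.11],0],
    [[0.024,-0.11,0.11],0],
    [[0.035,-0.165,0.11],0],
  ],
)

```text
time: 14.85
tool_pos: [0.5479, 0.1068, 0.1472]
tool_rot: [0.0, 0.986, 0.168, 0.001]
contact_force: [0.5, -0.3, 0.4]
gripper_width: 0.846
```

```bash
python3 - <<'E'
from h import *
for i in range(2):
    p,d=grab_frame("side"); s=status.state(); print(s["time"],s["tool_pos"].round(4),s["tool_rot"].round(3),s["gripper_width"])
cv2.imwrite("pics/s11.png",cv2.resize(p[180:380,130:340],None,fx=2.8,fy=2.8,interpolation=cv2.INTER_CUBIC))
E
```

```text
14.9 [0.5489 0.1009 0.1468] [0.003 0.986 0.166 0.001] 0.8471698308607304
14.95 [0.5482 0.104  0.1466] [0.001 0.986 0.165 0.   ] 0.8524755666895868
```

View pics/s11.png

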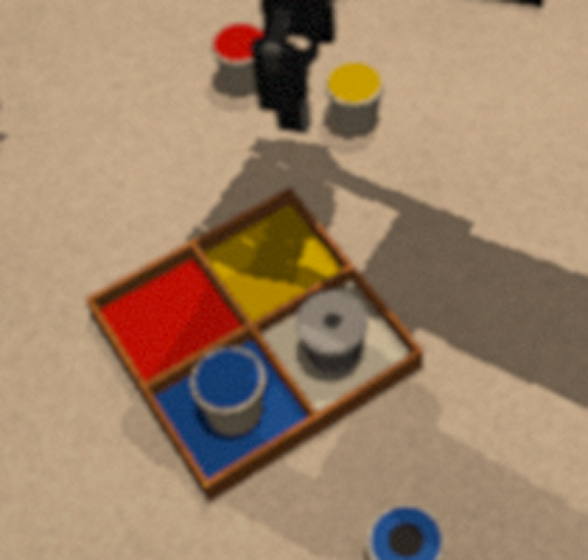

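Blue is placed upright in its compartment. Red is next, at (0.677, 0.0106).

Call:
play_rows(
  deltas=[
    [[0.043,-0.032,0],0],
    [[0.087,-0.064,0],0],
    [[0.13,-0.097,-0.02],0],
    [[0.13,-0.097,-0.06],0],
    [[0.13,-0.097,-0.06],0],
  ],
)

```text
time: 15.58
tool_pos: [0.6741, 0.0119, 0.0812]
tool_rot: [-0.001, 0.986, 0.168, -0.005]
contact_force: [-0.9, 1.1, -0.2]
gripper_width: 0.847
```

```bash
python3 - <<'E'
from h import *
for i in range(3):
    p,d=grab_frame("side"); s=status.state(); print(s["time"],s["tool_pos"].round(4),s["tool_rot"].round(3),s["gripper_width"])
E
```

```text
15.625 [0.6756 0.0121 0.084 ] [-0.001  0.986  0.168 -0.002] 0.8519866141062861
15.675 [0.6769 0.0121 0.0863] [-0.     0.986  0.168 -0.   ] 0.8493609244421747
15.725 [0.6778 0.0121 0.0878] [0.    0.986 0.169 0.001] 0.8545209346164075
```

Call:
play_rows(
  deltas=[
    [[0,-0.001,-0.03],0],
    [[0,-0.001,-0.05],0],
    [[0,-0.001,-0.061],0],
    [[0,-0.001,-0.061],0],
  ],
)

```text
time: 16.23
tool_pos: [0.6768, 0.0106, 0.0247]
tool_rot: [-0.0, 0.986, 0.168, -0.001]
contact_force: [-0.6, 0.7, -0.5]
gripper_width: 0.85
```

Call:
play_rows(
  deltas=[
    [[0,0,0],0],
    [[0,0,0],0],
    [[0,0,0],0],
    [[0,0,0],0],
  ],
  grip=-1,
)

```text
time: 16.73
tool_pos: [0.6788, 0.0103, 0.0272]
tool_rot: [0.0, 0.986, 0.168, 0.002]
contact_force: [0.4, 0.5, 5.8]
gripper_width: 0.529
```

Call:
play_rows(
  deltas=[
    [[0,0,0.02],0],
    [[0,0,0.06],0],
    [[0,0,0.1],0],
    [[0,0,0.12],0],
    [[0,0,0.12],0],
  ],
)

```text
time: 17.35
tool_pos: [0.6784, 0.0103, 0.1475]
tool_rot: [0.0, 0.986, 0.168, 0.002]
contact_force: [-0.4, -0.9, -0.3]
gripper_width: 0.525
```

```bash
python3 chk.py pics/r1.png
```

```text
17.4 [0.6772 0.0104 0.1452] [ 0.     0.986  0.168 -0.   ] 0.5278082950234345
17.45 [0.6764 0.0105 0.1437] [-0.     0.986  0.168 -0.001] 0.5262651763591767
```

View pics/r1.png

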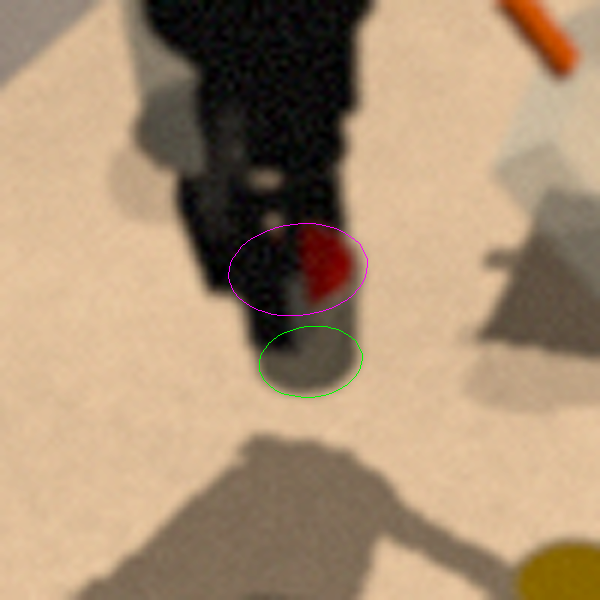

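The red pod is held upright. I'll place it at (0.588, 0.2373).

Call:
play_rows(
  deltas=[
    [[-0.018,0.046,0],0],
    [[-0.036,0.092,0],0],
    [[-0.054,0.138,0],0],
    [[-0.072,0.184,0],0],
    [[-0.089,0.227,0],0],
  ],
)

```text
time: 18.08
tool_pos: [0.586, 0.2384, 0.1422]
tool_rot: [0.0, 0.986, 0.168, -0.002]
contact_force: [-0.5, -1.0, -0.2]
gripper_width: 0.527
```

Call:
play_rows(
  deltas=[
    [[0,0,-0.04],0],
    [[0,0,-0.08],0],
    [[0,0,-0.102],0],
    [[0,0,-0.108],0],
    [[0,0,-0.108],0],
  ],
)

```text
time: 18.7
tool_pos: [0.5883, 0.2372, 0.037]
tool_rot: [0.0, 0.986, 0.168, -0.0]
contact_force: [1.0, 0.4, 0.1]
gripper_width: 0.528
```

Call:
play_rows(
  deltas=[
    [[0,0,0],0],
    [[0,0,0],0],
    [[0,0,0],0],
  ],
  grip=0.7,
)

```text
time: 19.08
tool_pos: [0.5885, 0.2374, 0.0375]
tool_rot: [-0.0, 0.986, 0.168, 0.0]
contact_force: [0.1, -0.0, -0.1]
gripper_width: 0.855
```

Call:
play_rows(
  deltas=[
    [[0,0,0.03],0],
    [[0,0,0.08],0],
    [[-0.004,-0.055,0.11],0],
    [[-0.008,-0.11,0.11],0],
    [[-0.012,-0.165,0.11],0],
  ],
)

```text
time: 19.7
tool_pos: [0.5765, 0.071, 0.1485]
tool_rot: [0.0, 0.986, 0.168, 0.001]
contact_force: [0.1, -0.2, -0.7]
gripper_width: 0.852
```

```bash
python3 - <<'E'
from h import *
for i in range(2):
    p,d=grab_frame("side"); s=status.state(); print(s["time"],s["tool_pos"].round(4),s["tool_rot"].round(3),s["gripper_width"])
cv2.imwrite("pics/s12.png",cv2.resize(p[180:380,130:340],None,fx=2.8,fy=2.8,interpolation=cv2.INTER_CUBIC))
E
```

```text
19.75 [0.576  0.0652 0.1478] [ 0.002  0.986  0.166 -0.   ] 0.8484055540742975
19.8 [0.5762 0.0682 0.1476] [0.001 0.986 0.165 0.   ] 0.8483081906683776
```

View pics/s12.png

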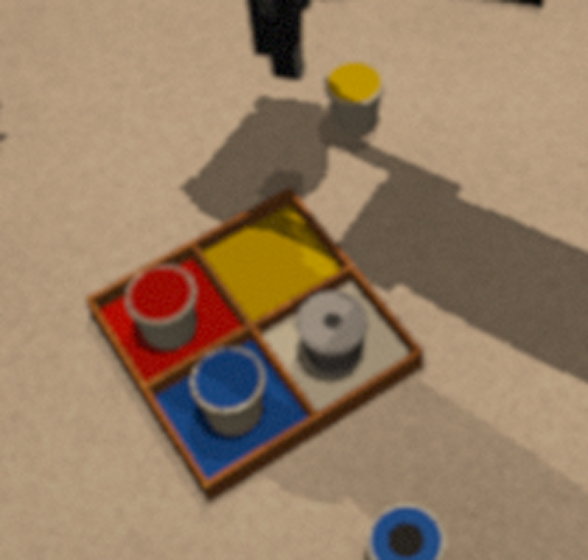

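Red is placed upright. Yellow is last, at (0.574, 0.0024).

Call:
play_rows(
  deltas=[
    [[-0.001,-0.035,0],0],
    [[-0.0025,-0.07,-0.01],0],
    [[-0.0025,-0.07,-0.05],0],
    [[-0.0025,-0.07,-0.06],0],
    [[-0.0025,-0.07,-0.06],0],
  ],
)

```text
time: 20.42
tool_pos: [0.5733, 0.0031, 0.0867]
tool_rot: [-0.0, 0.986, 0.168, -0.001]
contact_force: [-0.1, -0.1, -0.8]
gripper_width: 0.847
```

```bash
python3 - <<'E'
from h import *
for i in range(3):
    p,d=grab_frame("side"); s=status.state(); print(s["time"],s["tool_pos"].round(4),s["tool_rot"].round(3),s["gripper_width"])
E
```

```text
20.475 [0.5743 0.003  0.0879] [0.    0.986 0.169 0.   ] 0.84767691342913
20.525 [0.5748 0.0029 0.0887] [0.    0.986 0.169 0.001] 0.8482693084607913
20.575 [0.575  0.0028 0.089 ] [0.    0.986 0.169 0.001] 0.8472889582642837
```

Call:
play_rows(
  deltas=[
    [[0,0,-0.03],0],
    [[0,0,-0.05],0],
    [[0,0,-0.062],0],
    [[0,0,-0.062],0],
  ],
)

```text
time: 21.08
tool_pos: [0.5732, 0.0025, 0.0244]
tool_rot: [-0.0, 0.986, 0.168, -0.001]
contact_force: [0.4, 0.7, 0.9]
gripper_width: 0.849
```

Call:
play_rows(
  deltas=[
    [[0,0,0],0],
    [[0,0,0],0],
    [[0,0,0],0],
    [[0,0,0],0],
  ],
  grip=-1,
)

```text
time: 21.58
tool_pos: [0.5753, 0.0022, 0.027]
tool_rot: [0.0, 0.986, 0.168, 0.002]
contact_force: [0.4, -0.2, 6.7]
gripper_width: 0.527
```

Call:
play_rows(
  deltas=[
    [[0,0,0.02],0],
    [[0,0,0.06],0],
    [[0,0,0.1],0],
    [[0,0,0.12],0],
    [[0,0,0.12],0],
  ],
)

```text
time: 22.2
tool_pos: [0.5748, 0.0023, 0.1473]
tool_rot: [0.001, 0.986, 0.168, 0.002]
contact_force: [0.7, 0.3, -0.5]
gripper_width: 0.527
```

```bash
python3 chk.py pics/y1.png
```

```text
22.25 [0.5736 0.0024 0.1452] [0.    0.986 0.168 0.   ] 0.5281156928507902
22.3 [0.5729 0.0025 0.1438] [-0.     0.986  0.168 -0.001] 0.5248339712410159
```

View pics/y1.png

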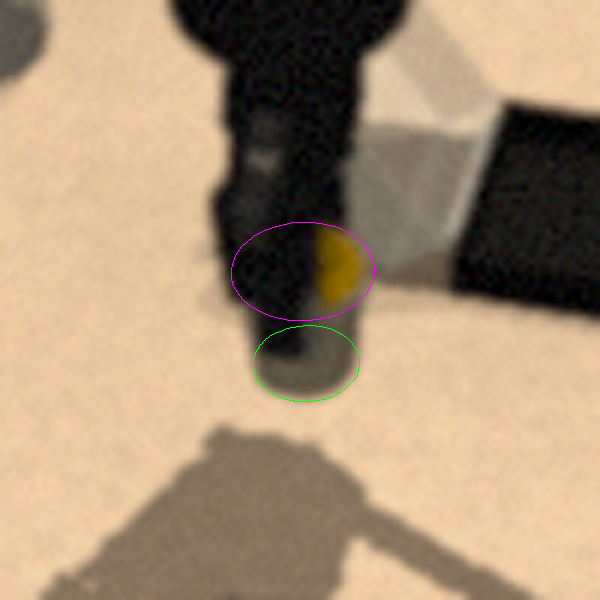

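Call:
play_rows(
  deltas=[
    [[-0.008,0.053,0],0],
    [[-0.015,0.106,0],0],
    [[-0.022,0.159,0],0],
    [[-0.022,0.159,-0.02],0],
    [[-0.022,0.159,-0.04],0],
  ],
)

```text
time: 22.92
tool_pos: [0.5505, 0.161, 0.1023]
tool_rot: [0.0, 0.986, 0.168, -0.002]
contact_force: [0.7, -0.3, 0.3]
gripper_width: 0.525
```

Call:
play_rows(
  deltas=[
    [[0,0,-0.035],0],
    [[0,0,-0.06],0],
    [[0,0,-0.068],0],
    [[0,0,-0.068],0],
  ],
)

```text
time: 23.42
tool_pos: [0.5515, 0.16, 0.0362]
tool_rot: [0.0, 0.986, 0.167, -0.001]
contact_force: [0.5, -0.6, -0.6]
gripper_width: 0.522
```

Call:
play_rows(
  deltas=[
    [[0,0,0],0],
    [[0,0,0],0],
    [[0,0,0],0],
  ],
  grip=0.7,
)

```text
time: 23.8
tool_pos: [0.5518, 0.1612, 0.0373]
tool_rot: [0.0, 0.986, 0.168, 0.0]
contact_force: [-0.2, 0.5, 0.1]
gripper_width: 0.85
```

Call:
play_rows(
  deltas=[
    [[0,0,0.03],0],
    [[0,0,0.08],0],
    [[-0.02,-0.05,0.13],0],
    [[-0.05,-0.1,0.15],0],
    [[-0.08,-0.15,0.17],0],
  ],
)

```text
time: 24.42
tool_pos: [0.4754, 0.017, 0.2062]
tool_rot: [0.0, 0.986, 0.169, 0.001]
contact_force: [1.1, -0.7, 0.3]
gripper_width: 0.849
```

Call:
play_rows(
  deltas=[
    [[-0.01,-0.06,0],0],
    [[-0.02,-0.12,0],0],
    [[-0.03,-0.18,0],0],
    [[-0.03,-0.18,0],0],
    [[-0.03,-0.18,0],0],
  ],
)

```text
time: 25.05
tool_pos: [0.4458, -0.1616, 0.2045]
tool_rot: [-0.0, 0.986, 0.168, 0.0]
contact_force: [0.6, -0.0, -0.3]
gripper_width: 0.85
```

```bash
python3 - <<'E'
from h import *
p,d=grab_frame("side"); q,d2=grab_frame("top"); s=status.state(); print(s["time"],s["tool_pos"].round(4),s["gripper_width"],s["contact_force"])
cv2.imwrite("pics/s13.png",p);cv2.imwrite("pics/t13.png",q)
h=cv2.cvtColor(cv2.medianBlur(q,3),cv2.COLOR_BGR2HSV).astype(int)
for k,m in masks(p).items():
    for a,c,b,mm in blobs(m,40): print(k,a,c.round(1),onz("side",c,.044 )[0,:2].round(4),onz("side",c,.052)[0,:2].round(4))
th=-.4484; r=np.array([[np.cos(th),np.sin(th)],[-np.sin(th),np.cos(th)]])
for n in ["pod_red","pod_yellow","pod_blue","filter_pod","spent_red","spent_blue"]:
    for x in boxes_of("top",n)[:3]:
        b=x["box"]; c=((b[0]+b[2])/2,(b[1]+b[3])/2); P=onz("top",c,.03)[0,:2]; print(n,round(x["confidence"],2),np.round(b,1),P.round(4),"caddy",(r@(P-[.532,.2176])).round(4))
E
```

```text
25.15 [ 0.4461 -0.1607  0.2044] 0.8497345909770846 [ 0.09618258  0.1407404  -0.06490543]
red 72 [399.8 160.4] [ 0.3462 -0.3098] [ 0.3449 -0.3004]
red 520 [192.3 296.2] [0.5674 0.2508] [0.5636 0.2541]
red 263 [186.8 284.4] [0.5919 0.2348] [0.5879 0.2383]
yellow 529 [226.7 277. ] [0.534  0.1826] [0.5307 0.1866]
yellow 274 [225.2 263. ] [0.5547 0.1563] [0.5511 0.1606]
blue 642 [212.  330.1] [0.4957 0.2904] [0.4928 0.2933]
blue 314 [210.8 314.9] [0.5146 0.2663] [0.5115 0.2694]
blue 283 [274.7 372.7] [0.3599 0.3042] [0.3584 0.3069]
orange 49 [250.2 115.2] [ 0.763  -0.2852] [ 0.7571 -0.276 ]
orange 183 [188.4 305.1] [0.5626 0.27  ] [0.5589 0.2731]
pod_red 0.86 [167.8 155.  190.1 179.2] [0.5888 0.2423] caddy [0.0405 0.0469]
pod_yellow 0.62 [202.9 171.4 228.8 191.4] [0.5557 0.1589] caddy [ 0.0468 -0.0427]
pod_yellow 0.43 [151.  190.1 176.3 213.9] [0.5101 0.2729] caddy [-0.0437  0.0403]
pod_blue 0.81 [150.5 189.3 177.6 213.7] [0.5112 0.2721] caddy [-0.0424  0.0401]
filter_pod 0.85 [183.5 208.6 205.5 229.1] [0.4727 0.2032] caddy [-0.0471 -0.0387]
spent_blue 0.84 [132.9 261.7 155.2 284.8] [0.355  0.3093] caddy [-0.1993  0.0059]
spent_blue 0.74 [349.6  91.7 406.1 187.7] [ 0.6506 -0.2007] caddy [ 0.2882 -0.3255]
```

View pics/s13.png

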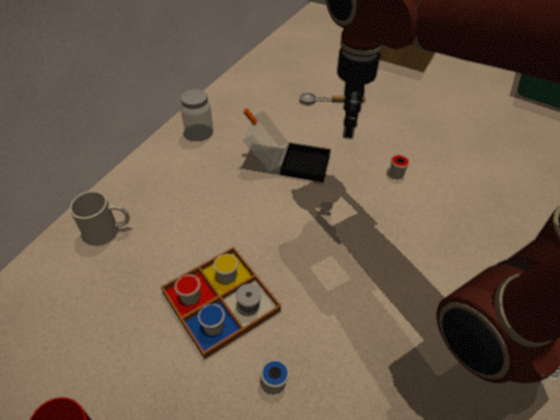

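View pics/t13.png

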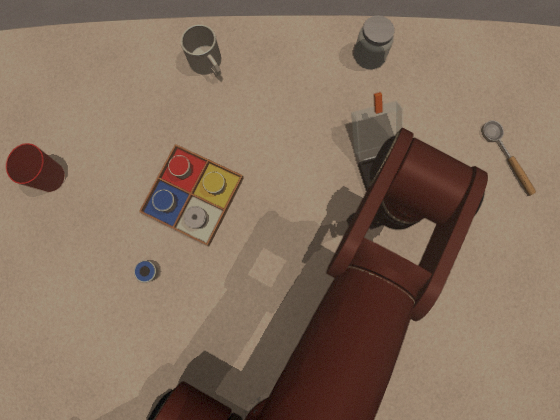

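All four pods are in place. The blue foil centre is about 4 mm off, so I'll check for tilt with an overlay of upright pods.

```bash
python3 - <<'E'
from h import *
a=np.linspace(0,6.28,60); out=[]
for n,c0,f in (("side",(155,240),"pics/s13.png"),("top",(135,140),"pics/t13.png")):
    p=cv2.imread(f); w=130 if n=="side" else 115; sc=390/w
    im=np.clip(cv2.resize(p[c0[1]:c0[1]+w,c0[0]:c0[0]+w],(390,390),interpolation=cv2.INTER_CUBIC)*1.3,0,255).astype(np.uint8)
    for x,y in [(.5883,.2374),(.5517,.1612),(.512,.2733),(.4758,.1985)]:
        for r,z in((.0185,.008),(.024,.052)):
            q=proj(n,np.c_[x+r*np.cos(a),y+r*np.sin(a),0*a+z]); cv2.polylines(im,[((q-c0+.5)*sc).astype(np.int32).reshape(-1,1,2)],True,(0,255,0) if z<.01 else (255,0,255),1)
    out.append(im)
cv2.imwrite("pics/f.png",np.hstack(out))
print(lid("side",[(250.2,115.2)]))
E
```

```text
[[0.08460891 0.10760583 2.2371187 ]]
```

View pics/f.png

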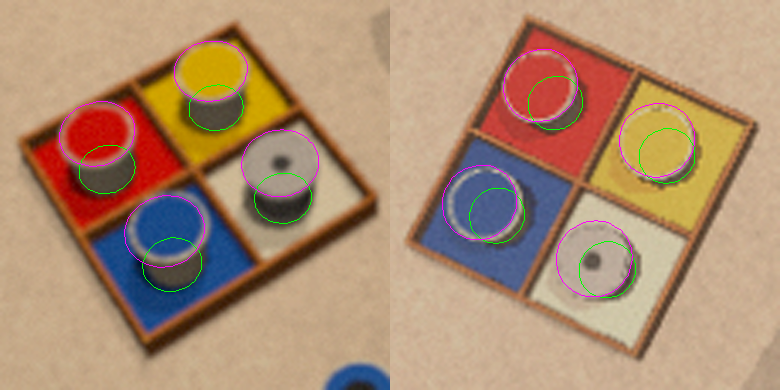

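The upright model outlines match all four pods in both views. Both used pods sit at their starting pixels, the lid is at about 2.18 rad, and the arm is clear. I'll hand it in.

```bash
python3 -c "
from plant import ticket,status
print(ticket.job_done(), status.state()['time'])"
```

```text
the job is handed in; nothing more can be done
the job is handed in; nothing more can be done
```

The caddy is restocked and the job was handed in at about 25 s; no verdict came back. I swung the lid over by its tab. The filter pod went into the white compartment, and the blue, red and yellow pods went into theirs.

**Last checks:**
- **Pods:** all four matched the outline of an upright pod on its compartment floor in both camera views, within about 3 mm.
- **Lid:** it rests open at about 2.18 rad.
- **Used pods:** both show at their starting pixels in the side view. The arm hid the used red pod from the top camera, so that one was confirmed from the side only.
- **Arm:** it was clear of everything, with contact force near zero.

**What disagreed or went wrong:**
- **Tab slip:** the fingers slipped off the tab late in the swing, with the lid already at about 1.87 rad. It then sank to its stop by itself once I moved the gripper away.
- **Blue foil:** its colour centroid came out about 4 mm off, but the outline overlay showed the blue pod upright and centred.
- **Detector:** it returned two false hits, a "pod_yellow" on the blue pod and a "spent_blue" on the case. I disregarded both after checking the pictures.

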